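# Sort vials and weights into their trays

## Task

Clear up the weighing bench: stand the two black-capped vials in the black tray, the white-capped vial in the white tray and the two brass weights in the wooden tray, each upright and flat on the floor of a bay of its own. Knock no vial over, and leave the wooden hand stamp where it is.

Things in the scene. Friction and masses are not known exactly. Their poses are not given: they have to be found in the camera images.
- black_vial_1_mid (a point): One of two upright round vials with a black cap, alike in all that matters (either may take either bay). Stands on the table at the start. 62 mm high; glass body 31 mm in diameter up to about 45 mm, cap 20 mm in diameter. About 35 g. Point: on its axis, half-way up (31 mm above its foot); z along its axis, up.
- black_vial_2_mid (a point): One of two upright round vials with a black cap, alike in all that matters (either may take either bay). Stands on the table at the start. 62 mm high; glass body 31 mm in diameter up to about 45 mm, cap 20 mm in diameter. About 35 g. Point: on its axis, half-way up (31 mm above its foot); z along its axis, up.
- white_vial_mid (a point): The only vial with a white cap, smaller than the black-capped ones; upright, round, standing on the table at the start. 52 mm high; glass body 26 mm in diameter up to about 38 mm, cap 17 mm in diameter. About 28 g. Point: on its axis, half-way up (26 mm above its foot); z along its axis, up.
- large_weight_mid (a point): Brass calibration weight, round, the larger of two: 30 mm high, body 27 mm in diameter, with a neck and a narrower knob on top; grip the body, low down. About 100 g. Stands upright on the table at the start. Point: on its axis, half-way up (15 mm above its foot); z up.
- small_weight_mid (a point): Brass calibration weight, round, the smaller of two: 24 mm high, body 21 mm in diameter, with a neck and a narrower knob on top; grip the body, low down. About 50 g. Stands upright on the table at the start. Point: on its axis, half-way up (12 mm above its foot); z up.
- black_tray: Black plastic tray, black inside: shallow open tray, fixed to the table, outside 106 x 54 x 10 mm high, walls and divider 3 mm, floor 3 mm thick; one cross divider makes two bays side by side, each 48.5 mm (tray x) by 48 mm (tray y), their centres 25.75 mm either way from the tray's origin along its x axis. Origin: centre of the underside, on the table. x along the long side, z up.
- white_tray: White plastic tray with a single bay, its floor lined in blue: shallow open tray, fixed to the table, outside 54 x 54 x 10 mm high, walls 3 mm, floor 3 mm thick, bay 48 x 48 mm. Origin: centre of the underside, on the table; the bay's centre is above it. z up.
- wood_tray: Brown wooden tray, lined in green: shallow open tray, fixed to the table, outside 106 x 54 x 10 mm high, walls and divider 3 mm, floor 3 mm thick; one cross divider makes two bays side by side, each 48.5 mm (tray x) by 48 mm (tray y), their centres 25.75 mm either way from the tray's origin along its x axis. Origin: centre of the underside, on the table. x along the long side, z up.
- stamp_mid (a point): Bystander: wooden hand stamp standing at the far edge of the work, 37 x 48 mm, 74 mm high. Leave it alone. Point: half-way up.
Mind the look-alikes: they are no part of the job. Leave any orange look-alike of the part that bears black_vial_1_mid alone.

How it is judged:
At the end, for the whole second after the job is handed in: Two black-capped vials in the black tray and two weights in the wooden tray, one to a bay; the white-capped vial in the white tray. All inside their bays, flat on the floor (height within 4 mm, tilt under 0.1 rad), at rest; the stamp within 20 mm of its start (((x of black_vial_1_mid in the frame of black_tray between 0.01 and 0.043 m and x of black_vial_2_mid in the frame of black_tray between -0.043 and -0.01 m) or (x of black_vial_2_mid in the frame of black_tray between 0.01 and 0.043 m and x of black_vial_1_mid in the frame of black_tray between -0.043 and -0.01 m)) and y of black_vial_1_mid in the frame of black_tray between -0.018 and 0.018 m and z of black_vial_1_mid in the frame of black_tray between 0.03 and 0.038 m and angle between each of black_vial_1_mid, black_vial_2_mid, large_weight_mid, small_weight_mid, white_vial_mid's own z axis and vertical below 0.1 rad and linear speed of each of black_vial_1, black_vial_2, large_weight, small_weight, white_vial below 0.02 m/s and y of black_vial_2_mid in the frame of black_tray between -0.018 and 0.018 m and z of black_vial_2_mid in the frame of black_tray between 0.03 and 0.038 m and ((x of large_weight_mid in the frame of wood_tray between 0.01 and 0.043 m and x of small_weight_mid in the frame of wood_tray between -0.043 and -0.01 m) or (x of small_weight_mid in the frame of wood_tray between 0.01 and 0.043 m and x of large_weight_mid in the frame of wood_tray between -0.043 and -0.01 m)) and y of large_weight_mid in the frame of wood_tray between -0.018 and 0.018 m and z of large_weight_mid in the frame of wood_tray between 0.014 and 0.022 m and y of small_weight_mid in the frame of wood_tray between -0.018 and 0.018 m and z of small_weight_mid in the frame of wood_tray between 0.011 and 0.019 m and x of white_vial_mid in the frame of white_tray between -0.018 and 0.018 m and y of white_vial_mid in the frame of white_tray between -0.018 and 0.018 m and z of white_vial_mid in the frame of white_tray between 0.025 and 0.033 m and distance of stamp_mid from where it was at the start of the episode below 0.02 m); the robot touches nothing.
It fails at once if a vial is knocked over (angle between any of black_vial_1_mid, black_vial_2_mid, white_vial_mid's own z axis and vertical above 0.8 rad).
It fails at once if the wooden hand stamp is displaced by more than 20 mm (distance of stamp_mid from where it was at the start of the episode above 0.02 m).
It also fails if it takes over 128 s, if anything falls off the work surface, if the arm or the gripper's body presses on something with over 40 N, if the wrist force passes 120 N, or if a joint passes its speed limit or range.

## Robot

A 7-joint arm with a two-finger parallel gripper is mounted at the origin on the work surface; the furniture and walls round the work are solid. World frame = base frame: x ahead of the robot, y to its left, z up, the work surface at z = 0. Lengths are in m, angles in rad, forces in N, time in s.
With the tool pointing down it reaches from about 0.4 to 0.85 m from the base axis. Payload 4.5 kg.
Tool frame: the origin (TCP) lies at the very end of the fingers, on their centre line; the grasp point (between the pads) lies 19 mm behind it (tcp_to_grasp is the z of the grasp point in the tool frame, in m); z points along the fingers, y is the line along which they close (so a half turn about z gives the same grasp; the last joint's range is limited). The gripper opens to 88 mm and grips with 3 to 60 N. Pads are 18 mm wide; open, the fingers measure 123 mm over their backs; the gripper's body (75 mm by 187 mm) begins 45 mm behind the grasp point.
Start: joints at [-1.29, 0.689, -0.195, 1.565, 0.157, 0.902, -0.215], TCP at [0.153, 0.606, 0.239] pointing down, gripper open.
Joint ranges: [-3.01, 3.01], [-0.46, 2.08], [-1.47, 1.51], [0.13, 2.56], [-1, 4.14], [0.04, 2.09], [-2.66, 2.66]. Speed limits (rad/s): [2.57, 2.57, 3.14, 3.14, 3.14, 3.14, 3.14].

## Interface

Orientations are given as a unit quaternion [x, y, z, w].
In Python, from plant import * gives the robot as it stands. The module is installed in compiled form; this text tells all that it offers.
- The arm moves only by the shell command python3 -m jog 'ROWS' [OPENING] [FORCE]. ROWS is JSON, a list that holds one entry, the list of rows, each a list of 6 numbers: the shift along the tool's x, y, z in m, then the turn, a rotation vector about the tool's x, y, z in rad. In form: [[[dx, dy, dz, ax, ay, az], ...]]. A call has 1 to 12 rows; each row shifts and turns the commanded pose from where the row before left it, along the tool's axes as they then stand; what a row does not reach is not made up. A row lasts 1/8 s, in which the tool goes at most 62.5 mm and 10.7 degrees, less where a joint would pass 70% of its speed; a pose out of reach is approached as far as the arm can. A call with a gripper value outside its range is refused whole. OPENING is the finger opening in m, from 0 to 0.0881, set as the call begins (- or left out, the last holds). The fingers move at their own pace and stop on an object; FORCE is the grip in N (left out, the last holds). Time passes only in rows, so rows that do not move let the fingers close. It gives the time, the measured TCP pose, the force, the opening and the grip force at its end, in the units of the state.
- get_state(): the state, without advancing time (a new reading comes with each control period).
- snapshot(name): name is "scene" or "side" or "wrist"; returns a dict with "frame" (384x512x3 uint8, red, green, blue), "mtx" (3x3 intrinsics, pixels), "xyz" and "orientation" of the camera in the world; the wrist camera has in their place "mount" (4x4, takes a point from camera to tool coordinates, whose origin is the TCP and whose axes are the flange's). Camera axes: x right, y down, z forward; pixel columns grow to the right and rows downward; lengths in m; the calibration is good to about 2 mm. A picture is of the moment at which its call begins: read the wrist's pose just before it. There is no depth.
- finish_job(): hands the job in; it is judged then, once.
The state is a dict: "clock": time; "q": joint angles; "qd": joint speeds; "joint_torque": joint torques, N m; "tool_pos": TCP position; "eef_rot": TCP orientation; "contact_force": force on the tool from outside, world axes, zero at the start; "moment": the same for the moment, N m; "opening": opening from 0.0 (shut) to 1.0 (fully open); "finger_force": force on a finger pad.
Only numpy, scipy, OpenCV 4.12 (cv2) and the standard library are available. Lean on these libraries where they do the work, as an engineer would, in place of code of your own. Each camera call takes 0.05 s, during which the arm holds its last target. There are 200 camera calls.

## Working session

There is one attempt and no reset: what is moved stays moved. The work goes in short steps, Python scripts to look and compute and a shell command to move; the robot and the scene stay as the last step left them, time stands still between calls to the robot, and variables do not carry over. Pictures are saved under pics/ and viewed, at most 14 in all, crops included, and the job is handed in when it is done.

```bash
mkdir -p pics; python3 - <<'E'
from plant import *
import cv2,json
s=get_state();print(s)
for n in("scene","side"):
    d=snapshot(n);cv2.imwrite(f"pics/{n}0.png",cv2.resize(d["frame"][:,:,::-1],(800,600),interpolation=cv2.INTER_CUBIC))
    print(n,d["mtx"],d["xyz"],d["orientation"])
print(snapshot("wrist")["mount"])
E
```

```text
{'clock': 0.0, 'q': array([-1.29018536,  0.68999888, -0.19454132,  1.56635068,  0.15729073,
        0.90250193, -0.21510779]), 'qd': array([ 0.00112286,  0.00043961, -0.00138215,  0.00109091, -0.00112705,
       -0.00088466, -0.00048588]), 'joint_torque': array([-8.75432761e-05, -5.27554822e+01, -1.26684532e+00, -1.53422964e+01,
       -5.26514836e-02,  6.74678944e-03,  1.77217908e-04]), 'tool_pos': array([0.15257071, 0.60542994, 0.23789966]), 'eef_rot': array([ 1.23046408e-01,  9.92400479e-01, -9.31206936e-04, -5.98619394e-05]), 'contact_force': array([ 0.2563112 ,  0.50725186, -0.173041  ]), 'moment': array([ 0.01779696, -0.01464051, -0.03068651]), 'finger_force': 0.0, 'opening': 1.001893371286692}
scene [[378.0123113    0.         253.92859298]
 [  0.         378.0123113  188.03515091]
 [  0.           0.           1.        ]] [0.2094114  0.34476643 0.70907138] [-0.2291183   0.90392977 -0.35029918  0.08778533]
side [[485.8464826    0.         260.16664698]
 [  0.         485.8464826  198.25131783]
 [  0.           0.           1.        ]] [0.54702494 0.76520799 0.43678315] [ 0.02948153  0.83098299 -0.55539768 -0.01146888]
[[ 4.02309138e-04 -9.56556163e-01 -2.91547845e-01  7.62603299e-02]
 [ 9.99999709e-01  1.95796070e-04  7.37508742e-04  7.99041658e-04]
 [-6.48384610e-04 -2.91548057e-01  9.56555963e-01 -1.46492764e-01]
 [ 0.00000000e+00  0.00000000e+00  0.00000000e+00  1.00000000e+00]]
```

View pics/scene0.png

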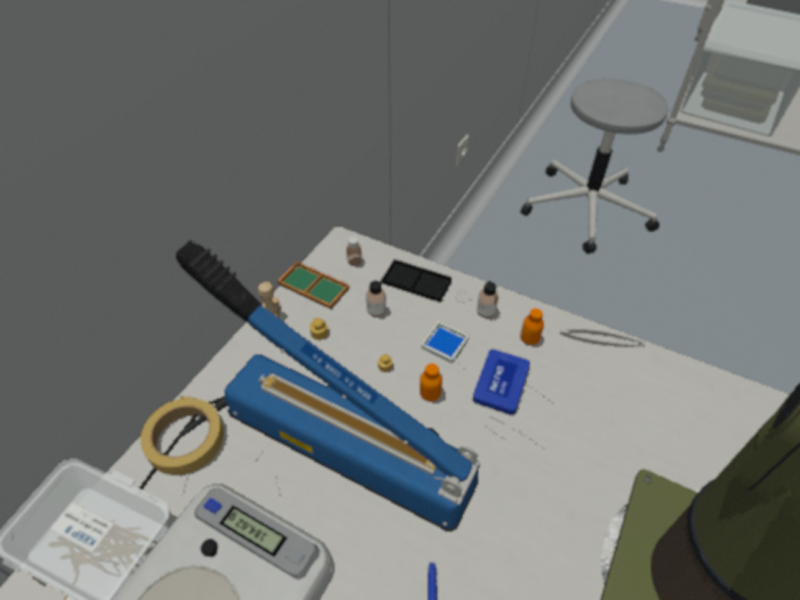

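View pics/side0.png

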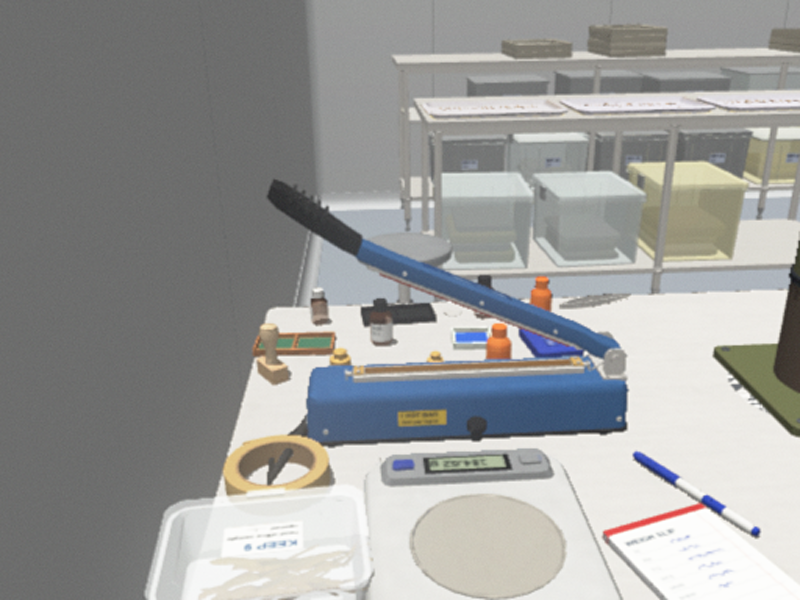

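The scene view (800x600 pixels) shows these candidates:
- **Black-capped vials:** (376,298) and (489,298). The orange look-alikes at (533,325) and (431,382) are to be left alone.
- **White-capped vial:** (353,250).
- **Brass weights:** large at (318,327), small at (386,362). The stamp is at (268,297).
- **Trays:** black (416,280), white (445,342), wood (313,284).

The raised sealer lever is an obstacle. I'll check the choices in a close crop.

```bash
cat > h.py <<'E'
from plant import *
import cv2, numpy as np
from scipy.spatial.transform import Rotation as R
def cam(n):
    s=get_state(); d=snapshot(n)
    if n=="wrist":
        T=np.eye(4);T[:3,:3]=R.from_quat(s["eef_rot"]).as_matrix();T[:3,3]=s["tool_pos"];T=T@np.array(d["mount"])
        d["xyz"]=T[:3,3];d["rot"]=T[:3,:3]
    else: d["rot"]=R.from_quat(d["orientation"]).as_matrix()
    return d
def ray(d,u,v): return d["rot"]@np.linalg.solve(d["mtx"],[u,v,1.])
def onz(d,u,v,z): r=ray(d,u,v);p=np.array(d["xyz"]);return p+r*(z-p[2])/r[2]
def proj(d,P): p=d["mtx"]@(d["rot"].T@(np.array(P)-d["xyz"]));return p[:2]/p[2]
def crop(d,x,y,w,h,k,name): cv2.imwrite(name,cv2.resize(d["frame"][y:y+h,x:x+w,::-1],None,fx=k,fy=k,interpolation=cv2.INTER_CUBIC))
E
python3 - <<'E'
from h import *
d=cam("scene");crop(d,160,145,200,120,4,"pics/c1.png")
w=cam("wrist");crop(w,0,0,512,384,1.5,"pics/w1.png")
E
```

```text
(no output)
```

View pics/c1.png

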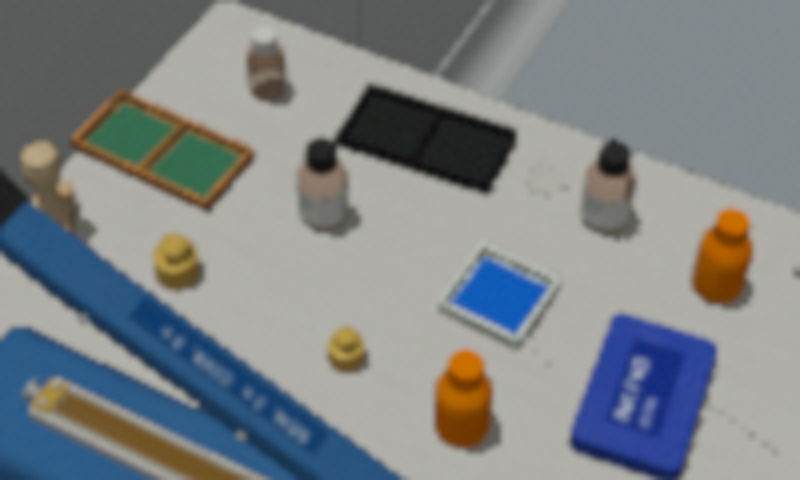

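The crop confirms the choice: black caps at (322,147) and (615,148), white cap at (264,35), brass knobs at (176,240) and (346,333). The orange ones are clearly different.

```bash
python3 - <<'E'
from h import *
np.set_printoptions(precision=3,suppress=True)
d=cam("scene");s=cam("side")
f=lambda u,v,z:onz(d,160+u/4,145+v/4,z)[:2]
for n,u,v,z in[("b1",322,149,.062),("b2",615,149,.062),("wv",264,35,.052),("L",176,241,.03),("S",346,333,.024),("stamp",40,153,.074),("o1",733,218,.062),("o2",466,360,.062)]:print(n,f(u,v,z))
for n,c in dict(black=[(372,87),(516,130),(490,190),(338,140)],wood=[(121,92),(253,155),(209,208),(72,143)],white=[(485,245),(560,285),(520,345),(440,308)],box=[(620,315),(715,350),(675,475),(575,440)]).items():
    p=np.array([f(u,v,.01) for u,v in c]);print(n,p.mean(0),"edges",[np.round(np.linalg.norm(p[i]-p[i-3]),3) for i in range(4)],"long dir",np.degrees(np.arctan2(*((p[1]-p[0]+p[2]-p[3])[::-1]))),p.tolist() if n=="black" else "")
def tri(a,b):
    a=np.array(a)*.64;b=np.array(b)*.64
    r1,r2=ray(d,*a),ray(s,*b);A=np.c_[r1,-r2];t=np.linalg.lstsq(A,s["xyz"]-d["xyz"],rcond=None)[0]
    return (d["xyz"]+r1*t[0]+s["xyz"]+r2*t[1])/2
for n,a,b in[("tip",(185,246),(276,182)),("joint",(253,310),(360,245)),("hinge",(470,460),(614,352)),("stamp",(264,288),(268,328)),("b1",(375,287),(379,303)),("wv",(352,241),(318,292))]:print(n,tri(a,b))
E
```

```text
b1 [ 0.525 -0.176]
b2 [ 0.374 -0.258]
wv [ 0.613 -0.253]
L [ 0.579 -0.097]
S [ 0.462 -0.09 ]
stamp [ 0.66  -0.086]
o1 [ 0.295 -0.24 ]
o2 [ 0.385 -0.081]
black [ 0.497 -0.26 ] edges [np.float64(0.1), np.float64(0.055), np.float64(0.104), np.float64(0.053)] long dir -175.16716088276738 [[0.54959672767806, -0.28175636071157917], [0.4495881510691887, -0.29128857200945435], [0.4420413644091921, -0.23672641719826526], [0.5456499203693678, -0.22904288826207964]]
wood [ 0.64 -0.17] edges [np.float64(0.106), np.float64(0.051), np.float64(0.106), np.float64(0.053)] long dir 176.87633702037672 
white [ 0.401 -0.166] edges [np.float64(0.052), np.float64(0.05), np.float64(0.052), np.float64(0.055)] long dir 175.43873904957073 
box [ 0.301 -0.142] edges [np.float64(0.057), np.float64(0.087), np.float64(0.055), np.float64(0.09)] long dir -175.89894372138784 
tip [0.63  0.044 0.274]
joint [0.553 0.043 0.209]
hinge [0.282 0.026 0.073]
stamp [ 0.668 -0.089  0.065]
b1 [ 0.529 -0.178  0.055]
wv [ 0.617 -0.256  0.046]
```

```bash
python3 - <<'E'
from h import *
np.set_printoptions(precision=3,suppress=True)
d=cam("scene");s=cam("side")
k=.64
n1=np.cross(ray(d,430*k,252*k),ray(d,610*k,8*k));n2=np.cross(ray(s,300*k,296*k),ray(s,324*k,215*k))
print("wall seam dir",np.cross(n1,n2)/np.linalg.norm(np.cross(n1,n2)))
print(np.linalg.lstsq(np.array([n1,n2]),np.array([n1@d["xyz"],n2@s["xyz"]]),rcond=None)[0])
for z in(-.6,-.75,-.9):print(z,onz(d,430*k,252*k,z),onz(d,610*k,8*k,z))
for p in[(335,228),(800,395),(110,465)]:print("edge",onz(d,p[0]*k,p[1]*k,0))
E
python3 -m jog '[[[0,0,-0.05,0,0,0],[0,0,-0.05,0,0,0],[0,0,-0.05,0,0,0]]]' 0.0881 10
```

```text
wall seam dir [ 0.166  0.912 -0.374]
[ 1.134 -0.801 -1.448]
-0.6 [ 0.767 -0.916 -0.6  ] [ 0.756 -3.079 -0.6  ]
-0.75 [ 0.831 -1.06  -0.75 ] [ 0.819 -3.471 -0.75 ]
-0.9 [ 0.895 -1.205 -0.9  ] [ 0.882 -3.864 -0.9  ]
edge [ 0.69  -0.312  0.   ]
edge [-0.075 -0.325  0.   ]
edge [0.698 0.213 0.   ]
clock: 0.82
tool_pos: [0.1527, 0.6058, 0.3904]
eef_rot: [0.123, 0.992, 0.0, -0.0]
contact_force: [-0.6, 0.6, -0.7]
opening: 1.0
finger_force: 0.0
```

```bash
python3 -m jog '[[[0,0,0,0,0,-0.123],[0,0,0,0,0,-0.123],[-0.035,-0.031,0,0,0,0],[-0.035,-0.031,0,0,0,0],[-0.035,-0.031,0,0,0,0],[-0.035,-0.031,0,0,0,0],[-0.035,-0.031,0,0,0,0],[-0.035,-0.031,0,0,0,0],[-0.035,-0.031,0,0,0,0],[-0.035,-0.031,0,0,0,0],[0,0,0,0,0,0]]]' 0.06; python3 -c "
from plant import *
print(get_state()['q'])"
```

```text
clock: 2.2
tool_pos: [0.4361, 0.3539, 0.3885]
eef_rot: [0.005, 1.0, -0.001, 0.001]
contact_force: [-0.8, 0.1, -0.4]
opening: 0.679
finger_force: 0.0
[-0.61713997  0.45630393 -0.24180768  1.53150036  0.11807389  1.16836614
  0.6801432 ]
```

```bash
python3 -m jog '[[[-0.005,-0.045,0,0,0,0],[-0.005,-0.045,0,0,0,0],[-0.005,-0.045,0,0,0,0],[-0.005,-0.045,0,0,0,0],[-0.005,-0.045,0,0,0,0],[-0.005,-0.045,0,0,0,0],[-0.005,-0.045,0,0,0,0],[-0.005,-0.045,0,0,0,0],[-0.005,-0.045,0,0,0,0],[-0.005,-0.045,0,0,0,0],[-0.005,-0.045,0,0,0,0],[0,0,0,0,0,0]]]'; python3 - <<'E'
from h import *
print(get_state()['q'],get_state()['tool_pos'])
w=cam("wrist");crop(w,0,0,512,384,1.5,"pics/w2.png")
np.savez("w2.npz",xyz=w["xyz"],rot=w["rot"],mtx=w["mtx"])
E
```

```text
clock: 3.7
tool_pos: [0.4869, -0.1402, 0.3885]
eef_rot: [0.003, 1.0, -0.001, -0.0]
contact_force: [0.4, 0.9, -0.6]
opening: 0.683
finger_force: 0.0
[ 0.26644958  0.36236796 -0.11491239  1.68716008  0.04722921  1.09462322
  1.70155439] [ 0.48692068 -0.14018286  0.38853076]
```

View pics/w2.png

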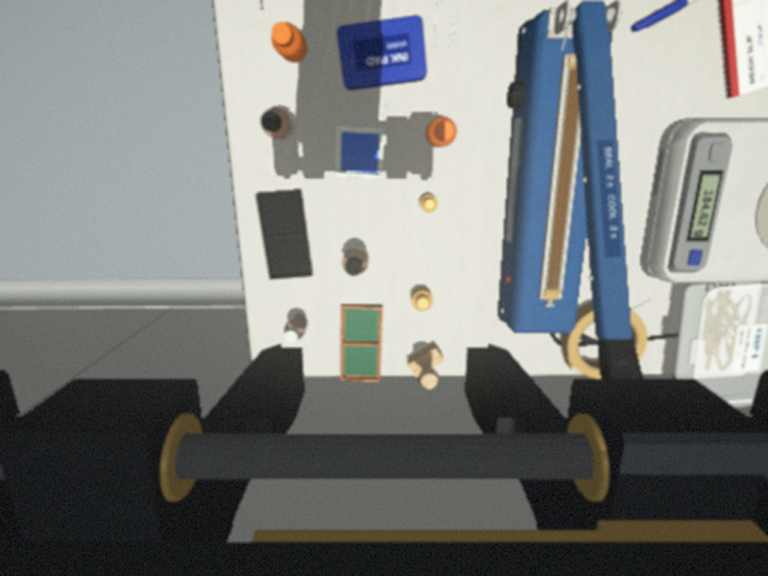

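The wrist view shows everything laid out. In its pixels (1.5x): black caps (355,264) and (272,121), white cap (290,338), weights (422,298) and (428,202), and all three trays.

```bash
python3 - <<'E'
from h import *
np.set_printoptions(precision=4,suppress=True)
d=dict(np.load("w2.npz"))
f=lambda u,v,z:onz(d,u/1.5,v/1.5,z)[:2]
for n,u,v,z in[("b1",355,264,.062),("b2",272,121,.062),("wv",290,338,.052),("L",422,298,.03),("S",428,202,.024),("stamp",429,380,.074),("o2",441,131,.05),("sealerTL",525,25,.07),("sealerBL",505,325,.07),("wallbase",100,308,-.75)]:print(n,f(u,v,z))
for n,c in dict(black=[(258,193),(302,189),(312,274),(269,279)],wood=[(342,304),(382,304),(381,382),(341,381)],white=[(337,127),(383,128),(380,175),(339,175)]).items():
    p=np.array([f(u,v,.01) for u,v in c]);print(n,p.mean(0),[np.round(np.linalg.norm(p[i]-p[i-1]),3) for i in range(4)],"ang",np.degrees(np.arctan2(*((p[3]-p[0]+p[2]-p[1])[::-1]))))
E
```

```text
b1 [ 0.5254 -0.1718]
b2 [ 0.376  -0.2522]
wv [ 0.6185 -0.2527]
L [ 0.5762 -0.0935]
S [ 0.4617 -0.0883]
stamp [ 0.6636 -0.0872]
o2 [ 0.386 -0.079]
sealerTL [ 0.2936 -0.0055]
sealerBL [ 0.5961 -0.0017]
wallbase [ 0.8584 -1.0282]
black [ 0.5014 -0.2589] [np.float64(0.105), np.float64(0.052), np.float64(0.104), np.float64(0.054)] ang 2.851381590605928
wood [ 0.6453 -0.1697] [np.float64(0.109), np.float64(0.051), np.float64(0.111), np.float64(0.054)] ang -1.8861751870634096
white [ 0.4056 -0.1666] [np.float64(0.053), np.float64(0.052), np.float64(0.052), np.float64(0.048)] ang -1.9189909609156865
```

```bash
python3 -m jog '[[[-0.038,-0.034,0,0,0,0],[0,0,0.06,0,0,0],[0,0,0.06,0,0,0],[0,0,0.06,0,0,0],[0,0,0.06,0,0,0],[0,0,0.06,0,0,0],[0,0,0,0,0,0]]]' 0.06; python3 - <<'E'
from h import *
np.set_printoptions(precision=4,suppress=True)
d=cam("scene");s=cam("side")
def tri(a,b):
    a=np.array(a)*.64;b=np.array(b)*.64
    r1,r2=ray(d,*a),ray(s,*b);t=np.linalg.lstsq(np.c_[r1,-r2],s["xyz"]-d["xyz"],rcond=None)[0]
    return (d["xyz"]+r1*t[0]+s["xyz"]+r2*t[1])/2
print("sealer",tri((258,357),(315,368)),tri((475,478),(625,362)),tri((262,380),(348,372)))
w=cam("wrist");crop(w,0,0,512,384,1.5,"pics/w3.png");np.savez("w3.npz",xyz=w["xyz"],rot=w["rot"],mtx=w["mtx"])
E
```

```text
clock: 4.62
tool_pos: [0.5222, -0.1676, 0.0849]
eef_rot: [-0.001, 1.0, 0.002, -0.005]
contact_force: [0.5, 1.4, -0.3]
opening: 0.682
finger_force: 0.0
sealer [0.6045 0.0126 0.0571] [0.2706 0.0384 0.0653] [0.5686 0.0464 0.0689]
```

View pics/w3.png

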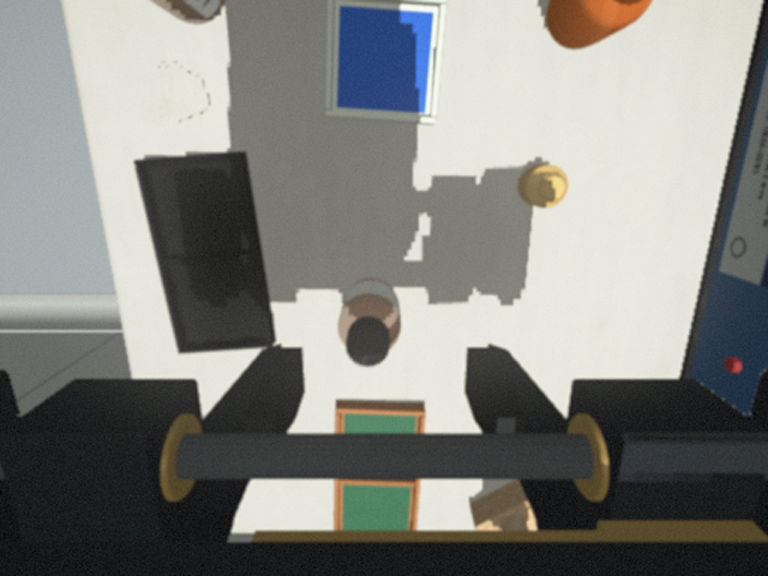

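The close view shows the vial's cap top at (368,338), slightly left of the finger centre. Black tray corners are (136,160), (246,152), (274,343) and (179,352). The small weight's knob is at (545,187).

```bash
python3 - <<'E'
from h import *
np.set_printoptions(precision=4,suppress=True)
d=dict(np.load("w3.npz"));s=get_state();print(s["tool_pos"],R.from_quat(s["eef_rot"]).as_matrix())
f=lambda u,v,z:onz(d,u/1.5,v/1.5,z)[:2]
for n,u,v,z in[("b1",368,338,.062),("S",545,187,.024)]:print(n,f(u,v,z))
for n,c in dict(black=[(136,160),(246,152),(274,343),(179,352)]).items():
    p=np.array([f(u,v,.01) for u,v in c]);print(n,p,p.mean(0),[np.round(np.linalg.norm(p[i]-p[i-1]),3) for i in range(4)],"ang",np.degrees(np.arctan2(*((p[3]-p[0]+p[2]-p[1])[::-1]))))
E
```

```text
[ 0.527  -0.1705  0.0912] [[-1.     -0.0005  0.0041]
 [-0.0005  1.     -0.0002]
 [-0.0041 -0.0002 -1.    ]]
b1 [ 0.5254 -0.1755]
S [ 0.464  -0.0921]
black [[ 0.4522 -0.2919]
 [ 0.4483 -0.2369]
 [ 0.551  -0.2305]
 [ 0.5566 -0.2847]] [ 0.502 -0.261] [np.float64(0.105), np.float64(0.055), np.float64(0.103), np.float64(0.055)] ang 3.7527220820372302
```

```bash
python3 -m jog '[[[0.001,-0.004,0,0,0,0],[0,0,0.026,0,0,0],[0,0,0.026,0,0,0],[0,0,0.025,0,0,0],[0,0,0,0,0,0]]]' 0.06 && python3 -m jog '[[[0,0,0,0,0,0],[0,0,0,0,0,0],[0,0,0,0,0,0],[0,0,0,0,0,0]]]' 0.0 10
```

```text
clock: 5.4
tool_pos: [0.5242, -0.1755, 0.0123]
eef_rot: [0.001, 1.0, -0.0, 0.0]
contact_force: [0.7, -0.0, 0.4]
opening: 0.679
finger_force: 0.0
clock: 5.9
tool_pos: [0.5246, -0.1754, 0.0125]
eef_rot: [0.0, 1.0, -0.0, 0.001]
contact_force: [-0.1, 0.3, 5.8]
opening: 0.347
finger_force: 10.0
```

```bash
python3 -m jog '[[[0,0,-0.02,0,0,0],[0,0,-0.02,0,0,0],[-0.001,-0.028,0,0,0,0],[-0.001,-0.028,0,0,0,0],[0,-0.027,0,0,0,0],[0,0,0,0,0,0],[0,0,0.018,0,0,0],[0,0,0.013,0,0,0],[0,0,0.006,0,0,0],[0,0,0,0,0,0],[0,0,0,0,0,0]]]'
```

```text
clock: 7.28
tool_pos: [0.5259, -0.2577, 0.0143]
eef_rot: [0.0, 1.0, 0.0, -0.0]
contact_force: [-0.5, 0.1, 1.0]
opening: 0.345
finger_force: 10.0
```

```bash
python3 -m jog '[[[0,0,0,0,0,0],[0,0,0,0,0,0],[0,0,-0.03,0,0,0],[0,0,-0.05,0,0,0],[0,0,-0.04,0,0,0],[0.05,0,0,0,0,0],[0.05,0,0,0,0,0],[0.05,0.003,0,0,0,0],[0,0,0,0,0,0],[0,0,0,0,0,0]]]' 0.06; python3 - <<'E'
from h import *
w=cam("wrist");crop(w,0,0,512,384,1.5,"pics/w4.png");np.savez("w4.npz",xyz=w["xyz"],rot=w["rot"],mtx=w["mtx"])
E
```

```text
clock: 8.52
tool_pos: [0.3773, -0.2555, 0.135]
eef_rot: [0.0, 1.0, -0.0, 0.001]
contact_force: [0.8, -0.9, 0.6]
opening: 0.684
finger_force: 0.0
```

View pics/w4.png

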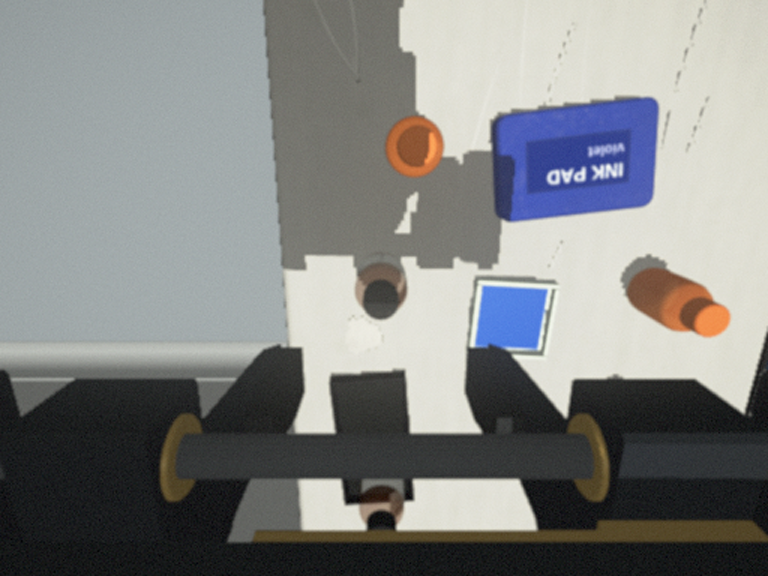

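The second vial's cap top is at (381,301). The first vial stands upright in the far bay of the black tray, and the white tray's corners are (477,277), (557,282), (548,354) and (470,350).

```bash
python3 - <<'E'
from h import *
np.set_printoptions(precision=4,suppress=True)
d=dict(np.load("w4.npz"));print(get_state()["tool_pos"])
f=lambda u,v,z:onz(d,u/1.5,v/1.5,z)[:2]
print("b2",f(381,301,.062),"b1",f(381,521,.065))
p=np.array([f(u,v,.01) for u,v in[(477,277),(557,282),(548,354),(470,350)]]);print(p,p.mean(0))
p=np.array([f(u,v,.01) for u,v in[(331,377),(406,371),(413,499),(347,503)]]);print(p,p.mean(0))
E
```

```text
[ 0.3779 -0.2554  0.1349]
b2 [ 0.3748 -0.2559] b1 [ 0.5176 -0.2562]
[[ 0.376  -0.1943]
 [ 0.3794 -0.1424]
 [ 0.4305 -0.1426]
 [ 0.4275 -0.1959]] [ 0.4033 -0.1688]
[[ 0.4479 -0.2911]
 [ 0.4433 -0.2392]
 [ 0.5517 -0.2322]
 [ 0.5555 -0.2827]] [ 0.4996 -0.2613]
```

```bash
python3 -m jog '[[[0.003,0,0.04,0,0,0],[0,0,0.04,0,0,0],[0,0,0.03,0,0,0],[0,0,0.0125,0,0,0],[0,0,0,0,0,0]]]' 0.06 && python3 -m jog '[[[0,0,0,0,0,0],[0,0,0,0,0,0],[0,0,0,0,0,0],[0,0,0,0,0,0]]]' 0.0 10
```

```text
clock: 9.2
tool_pos: [0.378, -0.2574, 0.0164]
eef_rot: [-0.001, 1.0, 0.002, -0.003]
contact_force: [0.7, -0.6, -1.3]
opening: 0.683
finger_force: 0.0
clock: 9.7
tool_pos: [0.3766, -0.2576, 0.0178]
eef_rot: [0.0, 1.0, 0.002, -0.003]
contact_force: [0.2, 0.1, 3.7]
opening: 0.347
finger_force: 10.0
```

```bash
python3 -m jog '[[[0,0,-0.02,0,0,0],[0,0,-0.02,0,0,0],[-0.033,-0.001,0,0,0,0],[-0.033,-0.002,0,0,0,0],[-0.032,-0.002,0,0,0,0],[0,0,0,0,0,0],[0,0,0,0,0,0]]]'
```

```text
clock: 10.58
tool_pos: [0.4731, -0.2627, 0.0564]
eef_rot: [0.0, 1.0, 0.002, -0.005]
contact_force: [-0.0, -0.5, -0.4]
opening: 0.35
finger_force: 10.0
```

```bash
python3 -m jog '[[[-0.001,0.001,0.018,0,0,0],[0,0,0.012,0,0,0],[0,0,0.006,0,0,0],[0,0,0,0,0,0],[0,0,0,0,0,0]]]'
```

```text
clock: 11.2
tool_pos: [0.4753, -0.2617, 0.0208]
eef_rot: [0.0, 1.0, 0.002, -0.003]
contact_force: [-0.3, -0.9, 0.1]
opening: 0.346
finger_force: 10.0
```

```bash
python3 -m jog '[[[0,0,0,0,0,0],[0,0,0,0,0,0],[0,0,-0.03,0,0,0],[0,0,-0.05,0,0,0],[0,0,-0.035,0,0,0],[-0.047,0.003,0,0,0,0],[-0.047,0.003,0,0,0,0],[-0.047,0.003,0,0,0,0],[0,0,0,0,0,0],[0,0,0,0,0,0]]]' 0.06; python3 - <<'E'
from h import *
w=cam("wrist");crop(w,0,0,512,384,1.5,"pics/w5.png");np.savez("w5.npz",xyz=w["xyz"],rot=w["rot"],mtx=w["mtx"])
E
```

```text
clock: 12.45
tool_pos: [0.6157, -0.2534, 0.1342]
eef_rot: [0.0, 1.0, 0.002, -0.005]
contact_force: [-0.2, -0.3, -0.7]
opening: 0.682
finger_force: 0.0
```

View pics/w5.png

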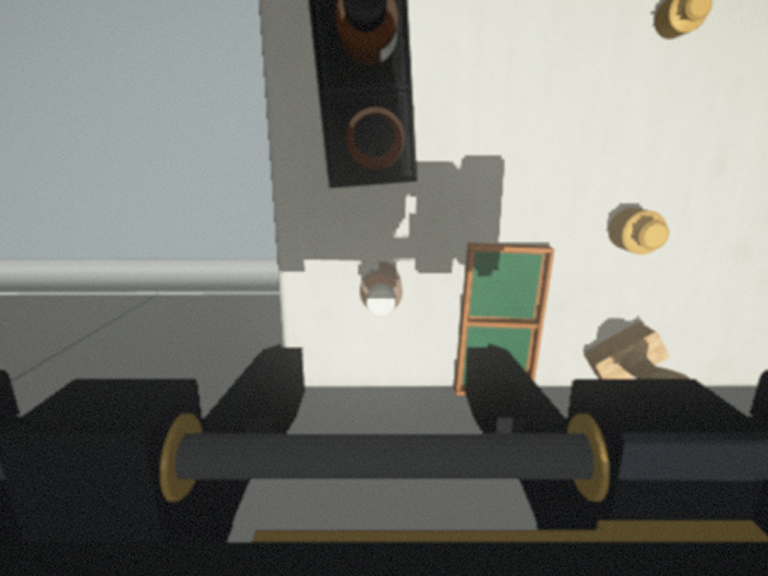

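Both black vials stand upright in their bays. The white cap is at (380,299). The wood tray's top corners are (468,243), (553,247) and (457,394), with the divider running from (467,320) to (543,324). The large weight's knob is at (653,234) and the small one's at (697,8).

```bash
python3 - <<'E'
from h import *
np.set_printoptions(precision=4,suppress=True)
d=dict(np.load("w5.npz"));print(get_state()["tool_pos"])
f=lambda u,v,z:onz(d,u/1.5,v/1.5,z)[:2]
print("wv",f(380,299,.052),"L",f(653,234,.03),"S",f(697,8,.024),"stamp base front",f(640,322,.02),f(586,354,.02))
p=np.array([f(u,v,.01) for u,v in[(468,243),(553,247),(457,394),(466,320),(544,324)]]);print(p,(p[3]+p[4])/2)
E
```

```text
[ 0.6153 -0.2538  0.1344]
wv [ 0.6143 -0.2541] L [ 0.582  -0.0955] S [ 0.4652 -0.0894] stamp base front [ 0.6403 -0.0877] [ 0.6626 -0.1194]
[[ 0.5908 -0.1988]
 [ 0.5934 -0.1449]
 [ 0.6974 -0.2007]
 [ 0.6424 -0.1973]
 [ 0.6454 -0.1452]] [ 0.6439 -0.1713]
```

```bash
python3 -m jog '[[[0,0,0.04,0,0,0],[0,0,0.04,0,0,0],[0,0,0.03,0,0,0],[0,0,0.013,0,0,0],[0,0,0,0,0,0]]]' 0.06 && python3 -m jog '[[[0,0,0,0,0,0],[0,0,0,0,0,0],[0,0,0,0,0,0],[0,0,0,0,0,0]]]' 0.0 10
```

```text
clock: 13.12
tool_pos: [0.6153, -0.253, 0.0116]
eef_rot: [0.001, 1.0, 0.002, -0.004]
contact_force: [-0.1, 0.2, 0.3]
opening: 0.679
finger_force: 0.0
clock: 13.62
tool_pos: [0.6166, -0.2528, 0.0123]
eef_rot: [0.0, 1.0, 0.002, -0.003]
contact_force: [-1.1, -0.1, 2.8]
opening: 0.289
finger_force: 10.0
```

```bash
python3 -m jog '[[[0,0,-0.03,0,0,0],[0,0,-0.05,0,0,0],[0,0,-0.02,0,0,0],[0.043,0.017,0,0,0,0],[0.043,0.017,0,0,0,0],[0.043,0.017,0,0,0,0],[0.043,0.017,0,0,0,0],[0.041,0.017,0,0,0,0],[0,0,0.03,0,0,0],[0,0,0.03,0,0,0],[0,0,0,0,0,0],[0,0,0,0,0,0]]]'
```

```text
clock: 15.12
tool_pos: [0.4037, -0.1676, 0.054]
eef_rot: [0.0, 1.0, 0.002, -0.003]
contact_force: [-0.3, -0.9, 0.5]
opening: 0.288
finger_force: 10.0
```

```bash
python3 -m jog '[[[0,0,0.02,0,0,0],[0,0,0.013,0,0,0],[0,0,0.005,0,0,0],[0,0,0,0,0,0],[0,0,0,0,0,0]]]'
```

```text
clock: 15.75
tool_pos: [0.4058, -0.169, 0.0229]
eef_rot: [0.001, 1.0, 0.003, -0.005]
contact_force: [-0.3, 0.1, -0.2]
opening: 0.29
finger_force: 10.0
```

```bash
python3 -m jog '[[[0,0,0.006,0,0,0],[0,0,0,0,0,0],[0,0,0,0,0,0]]]'; python3 -c "
from plant import *
print(get_state())"
```

```text
clock: 16.12
tool_pos: [0.4054, -0.1688, 0.0171]
eef_rot: [0.001, 1.0, 0.003, -0.006]
contact_force: [0.4, 0.4, -1.2]
opening: 0.291
finger_force: 10.0
{'clock': 16.125, 'q': array([ 0.3278792 ,  0.91874289, -0.05905058,  2.24240666,  1.7174628 ,
        0.04573821,  0.14347197]), 'qd': array([-0.00058511,  0.00253678,  0.00019797,  0.00069331,  0.02432076,
       -0.00101286, -0.02755334]), 'joint_torque': array([ 9.73542687e-03, -4.62972629e+01,  8.35796222e-01,  4.77359500e-01,
        1.60321640e-02,  1.35235957e-02,  1.53228716e-02]), 'tool_pos': array([ 0.40540068, -0.16880039,  0.0171214 ]), 'eef_rot': array([ 5.87958704e-04,  9.99981434e-01,  2.52839451e-03, -5.51305593e-03]), 'contact_force': array([ 0.36433078,  0.43843092, -1.22863276]), 'moment': array([ 0.0217421 , -0.00813978,  0.02004574]), 'finger_force': 9.998502200469375, 'opening': 0.2911745220038732}
```

```bash
python3 -m jog '[[[0,0,0,0,0,0],[0,0,0,0,0,0],[0,0,-0.02,0,0,0],[0,0,-0.05,0,0,0],[0,0,-0.06,0,0,0],[-0.03,0.03,-0.05,0,0,0],[-0.04,0.02,0,0,0,0],[-0.04,0.02,0,0,0,0],[0,0,0,0,0,0]]]' 0.06; python3 -c "
from plant import *
print(get_state()['q'])"
```

```text
clock: 17.25
tool_pos: [0.5233, -0.1024, 0.1657]
eef_rot: [0.001, 1.0, -0.004, 0.005]
contact_force: [-0.1, -0.2, -0.2]
opening: 0.68
finger_force: 0.0
[ 0.49359833  0.74315433 -0.65748337  1.91176855  0.6957652   0.71647681
  0.98827391]
```

```bash
python3 -m jog '[[[-0.02,-0.02,0,0,0,0],[0,0,0,0,0,-0.175],[0,0,0,0,0,-0.175],[0,0,0,0,0,-0.175],[0,0,0,0,0,-0.175],[0,0,0,0,0,-0.175],[0,0,0,0,0,0],[0,0,0,0,0,0]]]' 0.045; python3 - <<'E'
from h import *
np.set_printoptions(precision=4,suppress=True)
a,b=dict(np.load("w2.npz")),dict(np.load("w5.npz"))
for z in(-.6,-.7,-.75,-.8,-.9,-1):print(z,onz(a,100/1.5,308/1.5,z),onz(b,100/1.5,293.5/1.5,z))
s=get_state();print(s["q"],s["tool_pos"],R.from_quat(s["eef_rot"]).as_matrix())
w=cam("wrist");crop(w,0,0,512,384,1.5,"pics/w6.png");np.savez("w6.npz",xyz=w["xyz"],rot=w["rot"],mtx=w["mtx"])
E
```

```text
clock: 18.25
tool_pos: [0.5395, -0.1256, 0.1654]
eef_rot: [-0.42, 0.907, -0.006, 0.0]
contact_force: [-0.8, 0.4, 0.5]
opening: 0.512
finger_force: 0.0
-0.6 [ 0.8061 -0.9244 -0.6   ] [ 0.8091 -0.8463 -0.6   ]
-0.7 [ 0.8409 -0.9936 -0.7   ] [ 0.8395 -0.9137 -0.7   ]
-0.75 [ 0.8584 -1.0282 -0.75  ] [ 0.8547 -0.9473 -0.75  ]
-0.8 [ 0.8758 -1.0628 -0.8   ] [ 0.8699 -0.981  -0.8   ]
-0.9 [ 0.9106 -1.1321 -0.9   ] [ 0.9003 -1.0483 -0.9   ]
-1 [ 0.9454 -1.2013 -1.    ] [ 0.9307 -1.1156 -1.    ]
[ 0.6372  0.8365 -0.8875  1.8417  0.8522  0.8904  1.7669] [ 0.5395 -0.1256  0.1654] [[-0.6469 -0.7625  0.0061]
 [-0.7625  0.6469 -0.0113]
 [ 0.0047 -0.012  -0.9999]]
```

View pics/w6.png

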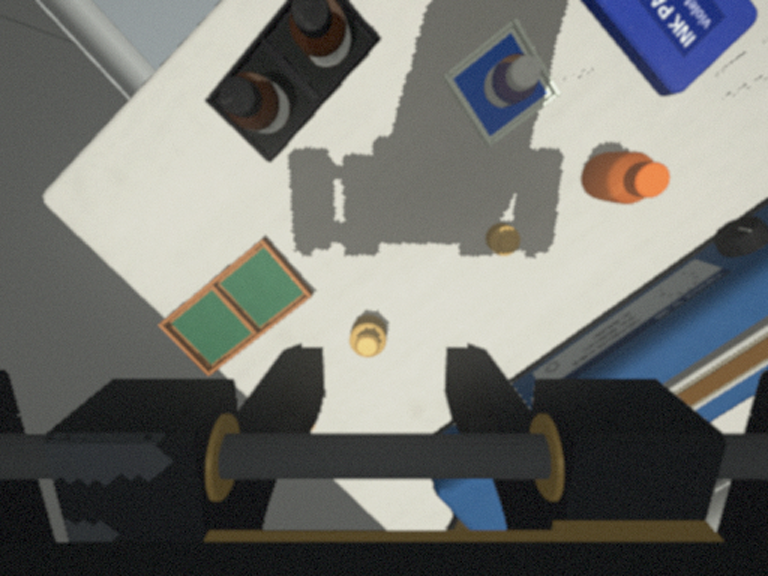

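All three vials stand upright in their bays. The large weight's knob is at (366,343) between the fingers, the small one's at (503,238) in shadow, and the wood tray's corners are (265,238), (313,292), (208,373) and (161,325).

```bash
cat >> h.py <<'E'
def delta(P):
    s=get_state();M=R.from_quat(s["eef_rot"]).as_matrix();return np.round(M.T@(np.array(P)-s["tool_pos"]),4)
E
python3 - <<'E'
from h import *
np.set_printoptions(precision=4,suppress=True)
d=dict(np.load("w6.npz"))
f=lambda u,v,z:onz(d,u/1.5,v/1.5,z)[:2]
L=f(366,343,.03);print("L",L,"S",f(504,238,.024),"sealer",f(516,380,0),"wv",f(524,72,.055))
p=np.array([f(u,v,.01) for u,v in[(265,238),(313,292),(208,373),(161,325)]]);print(p.mean(0))
print(delta([*L,.009]))
E
```

```text
L [ 0.5816 -0.096 ] S [ 0.4637 -0.0924] sealer [0.521  0.0136] wv [ 0.4059 -0.1677]
[ 0.6438 -0.1725]
[-0.0502 -0.0109  0.1564]
```

```bash
python3 -m jog '[[[-0.025,-0.005,0,0,0,0],[-0.024,-0.005,0,0,0,0],[0,0,0.05,0,0,0],[0,0,0.05,0,0,0],[0,0,0.02,0,0,0],[0,0,0,0,0,0],[0,0,0,0,0,0]]]'; python3 -c "
from h import *
print(delta([.5812,-.096,.009]),get_state()['tool_pos'])"
```

```text
clock: 19.18
tool_pos: [0.5817, -0.0952, 0.0473]
eef_rot: [-0.421, 0.907, -0.007, 0.002]
contact_force: [-0.2, 0.2, -0.3]
opening: 0.508
finger_force: 0.0
[0.0009 0.0004 0.0383] [ 0.58170876 -0.09521991  0.04733464]
```

```bash
python3 -m jog '[[[0,0,0.02,0,0,0],[0,0,0.018,0,0,0],[0,0,0,0,0,0],[0,0,0,0,0,0]]]' && python3 -m jog '[[[0,0,0,0,0,0],[0,0,0,0,0,0],[0,0,0,0,0,0],[0,0,0,0,0,0]]]' 0.0 15;  python3 -c "
from h import *
print(get_state()['tool_pos'])"
```

```text
clock: 19.68
tool_pos: [0.5807, -0.0958, 0.0075]
eef_rot: [-0.422, 0.907, -0.006, 0.001]
contact_force: [0.7, -0.2, 0.0]
opening: 0.512
finger_force: 0.0
clock: 20.18
tool_pos: [0.5811, -0.0961, 0.008]
eef_rot: [-0.421, 0.907, -0.007, 0.001]
contact_force: [0.6, -0.4, 2.0]
opening: 0.293
finger_force: 15.0
[ 0.58109392 -0.0960893   0.007978  ]
```

```bash
python3 -m jog '[[[0,0,-0.02,0,0,0],[0,0,-0.03,0,0,0],[0,-0.039,0,0,0,0],[0,-0.039,0,0,0,0],[0,-0.039,0,0,0,0],[0,0,0,0,0,0],[0,0,0,0,0,0]]]';  python3 -c "
from h import *
print(delta([.670,-.172,.0115]),get_state()['q'])"
```

```text
clock: 21.05
tool_pos: [0.669, -0.1697, 0.0595]
eef_rot: [-0.422, 0.907, -0.006, 0.001]
contact_force: [-0.7, 0.5, -0.6]
opening: 0.292
finger_force: 15.0
[ 0.0009 -0.0017  0.048 ] [ 0.55429636  1.10946734 -0.80539562  1.45515947  0.91286512  0.96943245
  1.93712778]
```

```bash
python3 -m jog '[[[0.001,-0.001,0.02,0,0,0],[0,0,0.018,0,0,0],[0,0,0.0085,0,0,0],[0,0,0,0,0,0],[0,0,0,0,0,0]]]'; python3 -c "
from h import *
print(delta([.670,-.172,.0115]),get_state()['contact_force'])"
```

```text
clock: 21.68
tool_pos: [0.6703, -0.1726, 0.0124]
eef_rot: [-0.422, 0.907, -0.006, 0.001]
contact_force: [0.5, -0.3, -0.5]
opening: 0.293
finger_force: 15.0
[-0.0003  0.0006  0.0009] [ 0.50340038 -0.30803645 -0.536699  ]
```

```bash
python3 -m jog '[[[0,0,0,0,0,0],[0,0,0,0,0,0],[0,0,-0.03,0,0,0],[0,0,-0.05,0,0,0],[0,0,-0.04,0,0,0],[0.0145,0.042,0,0,0,0],[0.0145,0.042,0,0,0,0],[0.0145,0.042,0,0,0,0],[0.0145,0.042,0,0,0,0],[0.0145,0.042,0,0,0,0],[0,0,0,0,0,0],[0,0,0,0,0,0]]]' 0.045; python3 - <<'E'
from h import *
w=cam("wrist");crop(w,0,0,512,384,1.5,"pics/w7.png");np.savez("w7.npz",xyz=w["xyz"],rot=w["rot"],mtx=w["mtx"])
E
```

```text
clock: 23.18
tool_pos: [0.4634, -0.0917, 0.1306]
eef_rot: [-0.421, 0.907, -0.007, 0.002]
contact_force: [-0.0, -0.2, 0.0]
opening: 0.512
finger_force: 0.0
```

View pics/w7.png

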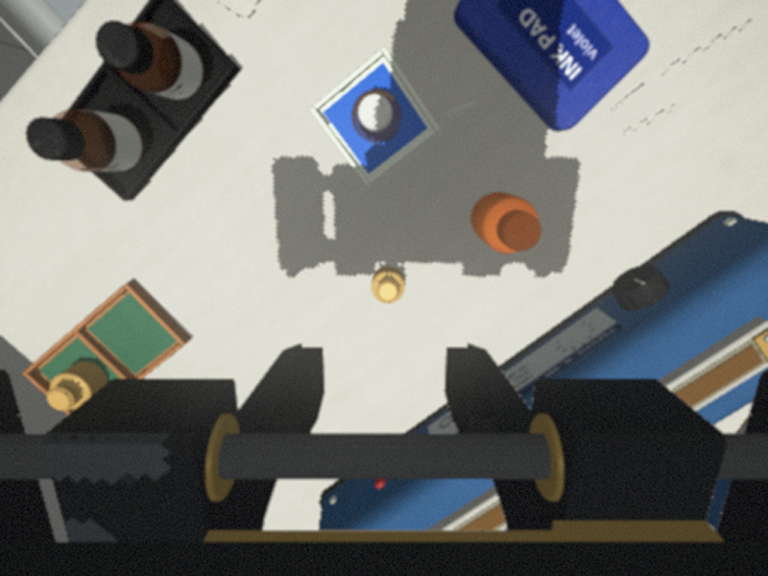

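The large weight stands in the far wooden bay. The small weight's knob top is at (388,289).

```bash
python3 - <<'E'
from h import *
np.set_printoptions(precision=4,suppress=True)
d=dict(np.load("w7.npz"));S=onz(d,388/1.5,289/1.5,.024);print(S,delta([S[0],S[1],.0085]),get_state()["q"])
E
```

```text
[ 0.4629 -0.0889  0.024 ] [-0.0019  0.0042  0.1219] [ 0.5752  0.7982 -0.8066  2.1067  1.0022  0.6752  1.5063]
```

```bash
python3 -m jog '[[[-0.001,0.002,0.04,0,0,0],[0,0,0.04,0,0,0],[0,0,0.008,0,0,0],[0,0,0,0,0,0],[0,0,0,0,0,0]]]';  python3 -c "
from h import *
print(delta([.4632,-.0901,.0085]),get_state()['q'])"
```

```text
clock: 23.85
tool_pos: [0.4629, -0.0904, 0.0432]
eef_rot: [-0.421, 0.907, -0.007, 0.002]
contact_force: [-0.1, 0.4, 0.8]
opening: 0.506
finger_force: 0.0
[-0.0005  0.0005  0.0347] [ 0.4704484   0.93610745 -0.63585767  2.14996099  1.30869953  0.52875689
  1.23447313]
```

```bash
python3 -m jog '[[[0,0,0.02,0,0,0],[0,0,0.0145,0,0,0],[0,0,0,0,0,0],[0,0,0,0,0,0]]]' && python3 -m jog '[[[0,0,0,0,0,0],[0,0,0,0,0,0],[0,0,0,0,0,0],[0,0,0,0,0,0]]]' 0.0 12;  python3 -c "
from h import *
print(get_state()['tool_pos'])"
```

```text
clock: 24.35
tool_pos: [0.4627, -0.0908, 0.0086]
eef_rot: [-0.421, 0.907, -0.007, 0.002]
contact_force: [0.1, 0.6, 1.3]
opening: 0.509
finger_force: 0.0
clock: 24.85
tool_pos: [0.4623, -0.0909, 0.0079]
eef_rot: [-0.421, 0.907, -0.007, 0.001]
contact_force: [-0.0, -0.5, 3.3]
opening: 0.222
finger_force: 12.0
[ 0.46234799 -0.09090797  0.00789376]
```

```bash
python3 -m jog '[[[0,0,-0.02,0,0,0],[0,0,-0.04,0,0,0],[-0.01,-0.0425,0,0,0,0],[-0.01,-0.0425,0,0,0,0],[-0.01,-0.0425,0,0,0,0],[-0.01,-0.0425,0,0,0,0],[0,0,0,0,0,0],[0,0,0,0,0,0]]]';  python3 -c "
from h import *
print(delta([.618,-.1715,.0115]))"
```

```text
clock: 25.85
tool_pos: [0.616, -0.1684, 0.069]
eef_rot: [-0.422, 0.907, -0.006, 0.0]
contact_force: [-0.4, 0.8, -0.1]
opening: 0.222
finger_force: 12.0
[ 0.0008 -0.0029  0.0576]
```

```bash
python3 -m jog '[[[0.001,-0.003,0.03,0,0,0],[0,0,0.019,0,0,0],[0,0,0.008,0,0,0],[0,0,0,0,0,0],[0,0,0,0,0,0]]]'; python3 -c "
from h import *
print(delta([.618,-.1715,.0115]))"
```

```text
clock: 26.48
tool_pos: [0.6199, -0.1722, 0.0135]
eef_rot: [-0.422, 0.907, -0.007, 0.002]
contact_force: [0.4, -0.1, 0.1]
opening: 0.225
finger_force: 12.0
[0.0007 0.002  0.0019]
```

Lower the last bit, release, lift, and back off for a final look.

```bash
python3 -m jog '[[[0,0,0.0015,0,0,0],[0,0,0,0,0,0],[0,0,0,0,0,0]]]' && python3 -m jog '[[[0,0,0,0,0,0],[0,0,0,0,0,0],[0,0,-0.03,0,0,0],[0,0,-0.05,0,0,0],[0,0,-0.06,0,0,0],[0,0,-0.06,0,0,0],[0.03,0.03,0,0,0,0],[0.03,0.03,0,0,0,0],[0.03,0.03,0,0,0,0],[0,0,0,0,0,0],[0,0,0,0,0,0]]]' 0.038; python3 - <<'E'
from h import *
w=cam("wrist");crop(w,0,0,512,384,1.5,"pics/w8.png");np.savez("w8.npz",xyz=w["xyz"],rot=w["rot"],mtx=w["mtx"])
E
```

```text
clock: 26.85
tool_pos: [0.6196, -0.1726, 0.0114]
eef_rot: [-0.421, 0.907, -0.007, 0.001]
contact_force: [-0.7, -0.7, 0.0]
opening: 0.226
finger_force: 12.0
clock: 28.22
tool_pos: [0.4923, -0.1811, 0.2108]
eef_rot: [-0.421, 0.907, -0.007, 0.002]
contact_force: [-0.8, -0.0, 0.0]
opening: 0.427
finger_force: 0.0
```

View pics/w8.png

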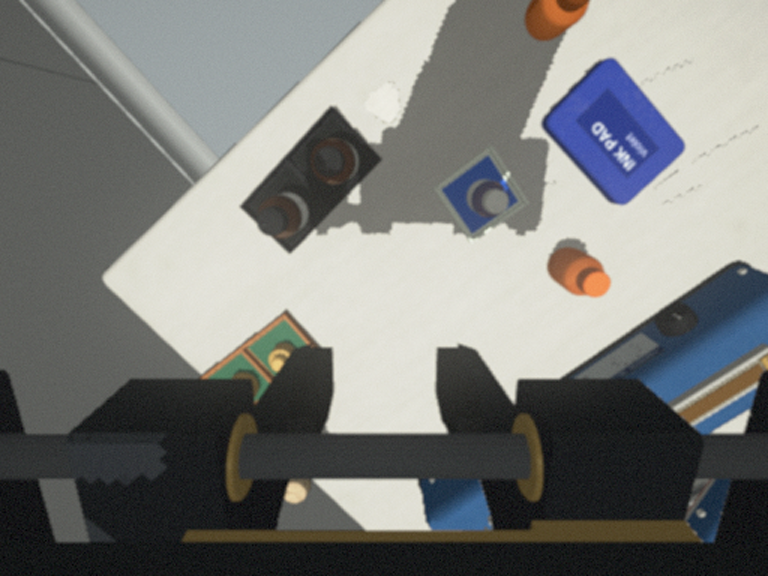

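All three vials are upright in their bays. The small weight is in its bay at (280,358), but the finger hides part of the wood tray, so I'll check it in the scene camera.

```bash
python3 - <<'E'
from h import *
d=cam("scene");crop(d,160,145,200,120,4,"pics/c2.png")
E
```

```text
(no output)
```

View pics/c2.png

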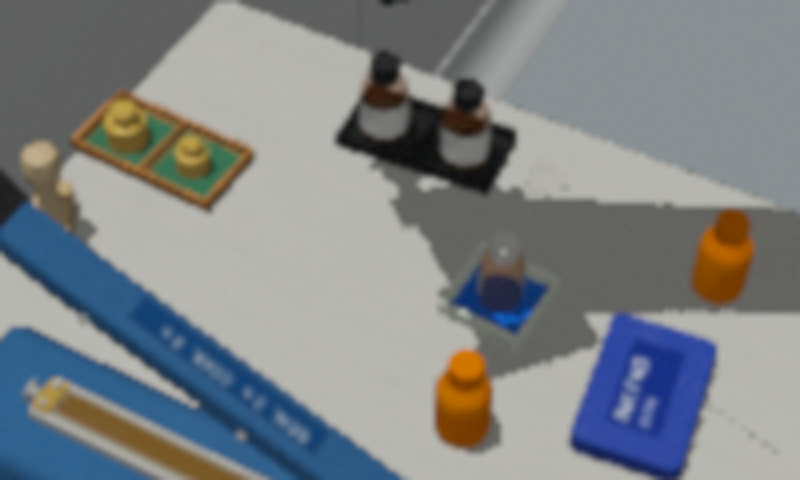

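Everything is upright in its own bay: weights (126,125) and (192,155), black vials (385,95) and (465,125), white vial (502,275). The stamp at (45,185) hasn't moved.

```bash
python3 -c "
from plant import *
print(finish_job())"
```

```text
the job is handed in; nothing more can be done
None
```

I handed the job in at about 28 s: the last pictures show both black-capped vials, the white-capped vial and both weights upright in their own bays with the stamp unmoved, but the hand-in gave no verdict.

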